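# Set the guide straightedge against a cleaver's back in a grinding jig

### The job

Get the cleaver ready for grinding: lay the yellow straightedge flat on the board and flush along the straight back of the cleaver blade, with its end butted against the blue stop. Then swing the red keeper arm by its black knob fully across, over the straightedge. Leave the hammer, the cup and the grinding discs where they are.

Things in the scene. Friction and masses are not known exactly. Their poses are not given: they have to be found in the camera images.
- jig: Fixed plywood board, 18 mm thick, a cleaver screwed flat on it. Origin: at the board's underside (table), below the blade's straight back. x points from the back to the cutting edge, y along the back to the wooden handle, z up. Board: x -150..100, y -165..120 mm. Straightedge in place: centre at x -12.5, y 0, underside z 18.
- blade_back (a point): On the cleaver's back, at the top edge of its vertical face (jig x 0, y 0, z 25 mm); axes as the jig's. The steel blade is 7 mm thick and spans jig x 0..48, y -115..70 mm; tang and dark wooden handle go on to y 222 at x 8..36, handle top z 31.5.
- stop_face (a point): Top middle of the blue stop block's face that meets the straightedge's end (jig x -14, y 90, z 32 mm); axes as the jig's. The block spans jig x -27..-1, y 90..108, z 18..32 mm.
- bar: Loose yellow straightedge, a solid bar 180 mm long (its y), 25 mm wide (its x), 15 mm high (z), 0.35 kg, black ends; either end may face the stop. Origin: centre of its underside. It starts lying on the board on the open side of the blade's back (jig x below 0), askew and clear of the blade.
- keeper (a joint): Red keeper arm, turning about an upright pivot at jig x +65, y +30 mm. 0 = arm points along jig +y (open); grows anticlockwise seen from above; 1.571 = fully across, at its limit, pointing along jig -x over blade and straightedge. Stays where it is left (light friction). Arm 22 mm wide, its underside at jig z 36 and top at z 44 mm (3 mm above the straightedge in place).
- keeper_knob (a point): Middle of the upright black knob on the keeper arm, 24 mm in diameter and 40 mm tall (jig z 44 to 84 mm; this point at z 64), 105 mm from the pivot. Fully across it stands at jig x -40, y +30 mm.
- keeper_pivot (a point): Pivot of the keeper arm: on its axis, at the arm's underside (jig z 36 mm). A nut on the axis reaches z 49 mm.
- hammer: Bystander: hammer lying on the table on the handle side of the board, about 300 mm long along its x. Origin under its middle.
- cup: Bystander: paper-coloured cup, 76 mm wide, 88 mm tall, standing on the table. Origin: centre of its underside.
- discs: Bystander: stack of grinding discs, 115 mm in diameter, 18 mm high, on the table. Origin: centre of its underside.
Not all that is in view belongs to the job. What is meant by the bar is not green, grey or purple, and is the smaller of those in its own colour.

How it is judged:
By the outcome, as a careful person would: the job done as asked, in the order asked, and still so for the second after the job is handed in, with the robot touching nothing.
It also fails if it takes over 56 s, if anything falls off the work surface, if the arm or the gripper's body presses on something with over 40 N, if the wrist force passes 120 N, or if a joint passes its speed limit or range.

### The arm

A 7-joint arm with a two-finger parallel gripper is mounted at the origin on the work surface. World frame = base frame: x ahead of the robot, y to its left, z up, the work surface at z = 0. Lengths are in mm, angles in rad, forces in N, time in s.
With the tool pointing down it reaches from about 400 to 875 mm from the base axis. Payload 4.4 kg.
Tool frame: the origin (TCP) lies at the very end of the fingers, on their centre line; the grasp point (between the pads) lies r.grip_depth behind it (r.grip_depth is the distance from the TCP to the grasp point, in mm); x points along the fingers, z is the direction in which the jaws open and shut, and the axes are right-handed (so a half turn about x gives the same grasp; the last joint's range is limited). The gripper opens to 85 mm and grips with 20 to 120 N. Pads are 22 mm wide; open, the fingers measure 114 mm over their backs; the gripper's body (76 mm by 85 mm) begins 54 mm behind the grasp point. The pads swing forward as they close: fully open they stand 13 mm farther back than shut.
Start: joints at [1.074, 0.628, 0.038, 1.517, -0.027, 0.996, -0.02], TCP at [271.467, -590.613, 231.313] pointing down, gripper open.
Joint ranges: [-3.06, 3.06], [-0.37, 2.12], [-1.25, 1.32], [0.18, 2.47], [-1.1, 4.24], [0.23, 1.98], [-2.94, 2.94]. Speed limits (rad/s): [2.57, 2.57, 3.14, 3.14, 3.14, 3.14, 3.14].

### API

Orientations are given as a unit quaternion [x, y, z, w].
In Python, from station import r gives the robot as it stands.
- The arm moves only by the tool drive_tool, never from a script. Its argument "plan" is a list of rows, each a list of 7 numbers: the closure, from 0 (fully open) to 1 (shut), then the shift along the tool's x, y, z in mm, then the turn, a rotation vector about the tool's x, y, z in rad. A call has 1 to 5 rows; each row shifts and turns the commanded pose from where the row before left it, along the tool's axes as they then stand; what a row does not reach is not made up. A row lasts 1/10 s, in which the tool goes at most 50 mm and 8.59 degrees, less where a joint would pass 70% of its speed; a pose out of reach is approached as far as the arm can. A call is refused whole if a number of a shift passes 50 or a number of a turn 0.15, either way. A call with a gripper value outside its range is refused whole. The fingers move at their own pace and stop on an object; the grip force is fixed at half the most. Time passes only in rows, so rows that do not move let the fingers close. It gives the time, the measured TCP pose, the force and the opening at its end, in the units of the state.
- r.get_state(): the state, without advancing time (a new reading comes with each control period).
- r.camera(name): name is "scene" or "top" or "wrist"; returns a dict with "frame" (480x640x3 uint8, red, green, blue), "fx", "fy", "cx", "cy" (pixels), "R" (3x3) and "t" (3): a world point X has camera coordinates R X + t; the wrist camera has in their place "hand_eye" (4x4, takes a point from camera to tool coordinates, whose origin is the TCP and whose axes are the tool frame's). Camera axes: x right, y down, z forward; pixel columns grow to the right and rows downward; lengths in mm; the calibration is good to about 2 mm. The wrist camera is an equidistant fisheye: a pixel r from the principal point sees the ray r / f radians off the axis. A picture is of the moment at which its call begins: read the wrist's pose just before it. There is no depth.
- r.close_job(): hands the job in, once; it reports no verdict.
Trained networks look in a picture, given as the dict that the camera call returned (one of the last four; its "shot" number tells which), for a name from the list of things; names that differ only in an ending like _2 or _b are one class to them, and where a whole thing is asked for, a point or a joint stands for the part that bears it (a point fixed in the world has none). Each returns a list of dicts, best first, with "score" (0 to 1); they miss things now and then, are a little off and sometimes report something else, mostly with a low value. They report only what shows in the picture. A call takes as long as a camera call. They do not tell look-alikes from the thing itself.
- r.look_for(target, picture): "location" ([x, y, z] in mm, in world coordinates, good to about 4 mm: the middle of the surface that is visible of it).
- r.outline_of(target, picture): "mask" (480x640 bool, what is visible of it).
- r.spot_point(target, picture): "location" ([x, y, z] in mm, in world coordinates, good to about 4 mm: a listed point, or the origin of a listed thing).
The state is a dict: "clock": time; "joint_pos": joint angles; "joint_vel": joint speeds; "effort": joint torques, N m; "ee_pos": TCP position; "tcp_rot": TCP orientation; "wrist_force": force on the tool from outside, world axes, zero at the start; "torque": the same for the moment, N m; "gripper_width": finger opening in mm.
Only numpy, scipy, OpenCV 4.12 (cv2) and the standard library are available. Lean on these libraries where they do the work, as an engineer would, in place of code of your own. Each camera call takes 0.05 s, during which the arm holds its last target. There are 200 camera calls.

## Working session

There is one attempt and no reset: what is moved stays moved. The work goes in short steps, Python scripts to look and compute and a tool call to move; the robot and the scene stay as the last step left them, time stands still between calls to the robot, and variables do not carry over. Pictures are saved under pics/ and viewed, about 8 in all and at most 12, crops included, and the job is handed in when it is done.

Besides the shell and the picture viewer there is one more tool, called after "Emit:" as name([rows], argument=value, ...), one row to a line, values as JSON. drive_tool: Moves the arm, as the interface text tells. Its arguments: {"type":"object","properties":{"plan":{"type":"array"}},"required":["plan"]}

```bash
mkdir -p pics
cat > h.py <<'E'
from station import r
import numpy as np, cv2
from scipy.spatial.transform import Rotation as Ro
def save(p,n): cv2.imwrite('pics/'+n+'.png',p['frame'][:,:,::-1])
def onz(p,u,v,z):
    d=np.array([(u-p['cx'])/p['fx'],(v-p['cy'])/p['fy'],1.]);R=np.array(p['R']);t=np.array(p['t'])
    c=-R.T@t; d=R.T@d; return c+d*(z-c[2])/d[2]
def proj(p,X):
    q=np.array(p['R'])@np.array(X)+np.array(p['t']); return [p['fx']*q[0]/q[2]+p['cx'],p['fy']*q[1]/q[2]+p['cy']]
E
python3 - <<'E'
from h import *
s=r.get_state(); print({k:np.round(v,3).tolist() for k,v in s.items()}, r.grip_depth)
for n in('top','scene'):
    p=r.camera(n); save(p,n+'0')
    for t in('jig','blade_back','stop_face','bar','keeper_knob','keeper_pivot','hammer','cup','discs'):
        print(n,t,[(np.round(d['location'],0).tolist(),round(d['score'],2)) for d in r.spot_point(t,p)][:4])
E
```

```text
{'clock': 0.0, 'joint_pos': [1.074, 0.629, 0.038, 1.518, -0.027, 0.996, -0.02], 'joint_vel': [0.002, -0.002, -0.0, 0.001, 0.0, 0.002, -0.0], 'effort': [0.0, -56.34, 1.227, -19.344, 0.011, 0.011, 0.0], 'ee_pos': [271.206, -590.015, 230.409], 'tcp_rot': [0.382, 0.596, -0.381, 0.595], 'wrist_force': [-0.109, -0.5, 0.054], 'torque': [0.026, 0.024, -0.04], 'gripper_width': 85.365} 18.700000000000003
top jig [([558.0, -86.0, -1.0], 0.96)]
top blade_back [([565.0, -88.0, 23.0], 0.75)]
top stop_face [([528.0, -1.0, 30.0], 0.93), ([498.0, -132.0, 17.0], 0.38)]
top bar [([498.0, -133.0, 17.0], 0.86), ([202.0, -276.0, 0.0], 0.8), ([827.0, -126.0, 1.0], 0.74), ([764.0, 174.0, -2.0], 0.69)]
top keeper_knob [([544.0, 37.0, 66.0], 0.7)]
top keeper_pivot [([617.0, -39.0, 35.0], 0.67)]
top hammer [([509.0, 199.0, -2.0], 0.81)]
top cup []
top discs [([681.0, -374.0, 7.0], 0.81)]
scene jig [([564.0, -87.0, 1.0], 0.91)]
scene blade_back [([563.0, -85.0, 26.0], 0.67)]
scene stop_face [([524.0, -4.0, 35.0], 0.89), ([536.0, -440.0, -2.0], 0.25)]
scene bar [([764.0, 175.0, 2.0], 0.88), ([338.0, -598.0, 0.0], 0.8), ([207.0, -278.0, -0.0], 0.79), ([535.0, -439.0, -5.0], 0.68)]
scene keeper_knob [([541.0, 36.0, 60.0], 0.65)]
scene keeper_pivot [([614.0, -41.0, 36.0], 0.8)]
scene hammer [([504.0, 198.0, -2.0], 0.8)]
scene cup [([534.0, -439.0, -4.0], 0.67)]
scene discs []
```

View pics/top0.png

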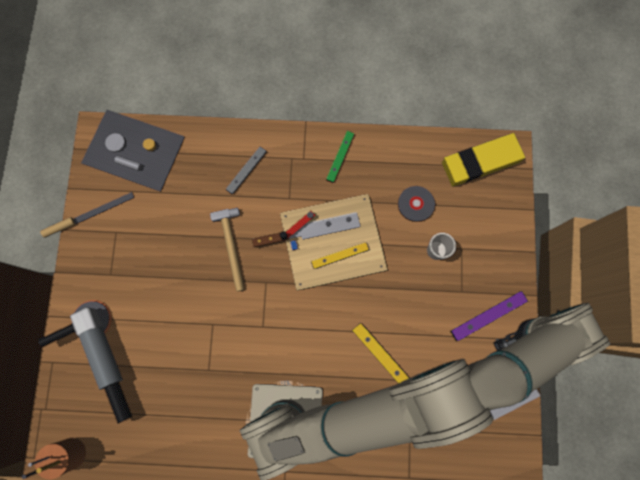

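View pics/scene0.png

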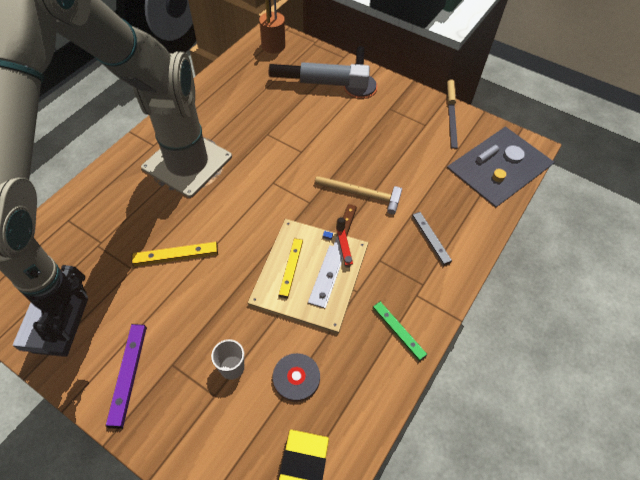

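The scene picture shows the small yellow bar on the board (top px ~340,255). The larger yellow bar (380,352) is a decoy. The keeper is already partly swung, with its knob near (286,237). Next I'll get the bar's yaw and the tool's direction.

```bash
cat >> h.py <<'E'
def togo(pos,jaw):
    """shift in tool axes & turn about tool x to bring TCP to pos, tool z to world heading jaw (mod pi), tool vertical"""
    s=r.get_state(); q=Ro.from_quat(s['tcp_rot']); M=q.as_matrix()
    h=np.arctan2(M[1,2],M[0,2]); d=(jaw-h+np.pi/2)%np.pi-np.pi/2
    tgt=Ro.from_rotvec([0,0,d])*q
    a=tgt.as_matrix()[:,0]; ax=np.cross(a,[0,0,-1]); tgt=Ro.from_rotvec(ax)*tgt
    print('tcp',np.round(s['ee_pos'],1),'heading',round(h,3),'t',s['clock'],'F',np.round(s['wrist_force'],1),'w',round(s['gripper_width'],1),'j7',round(s['joint_pos'][6],2))
    print('shift',np.round(M.T@(np.array(pos)-s['ee_pos']),1),'turn',np.round((q.inv()*tgt).as_rotvec(),3),'toolM',np.round(M,2).tolist())
E
python3 - <<'E'
from h import *
p=r.camera('top')
for t,z in(('bar',33),('jig',18),('blade_back',25)):
    for d in r.outline_of(t,p)[:5]:
        m=d['mask']
        v,u=np.nonzero(m); X=np.array([onz(p,a,b,z)[:2] for a,b in zip(u,v)],np.float32)
        print(t,round(d['score'],2),m.sum(),cv2.minAreaRect(X))
togo([498,-133,170],0.28)
E
```

```text
bar 0.81 467 ((497.84735107421875, -138.6614227294922), (26.81928825378418, 178.9385528564453), 22.626922607421875)
bar 0.79 410 ((818.72998046875, -127.1771469116211), (25.39989471435547, 179.94053649902344), 69.86751556396484)
bar 0.77 780 ((211.0849609375, -267.68505859375), (206.35902404785156, 33.638641357421875), 43.96290969848633)
bar 0.69 1035 ((335.843994140625, -592.6826782226562), (37.3715705871582, 255.6497344970703), 31.22125244140625)
bar 0.57 410 ((759.2319946289062, 168.05484008789062), (26.78367042541504, 176.60935974121094), 56.581024169921875)
jig 0.8 6967 ((530.6414794921875, -68.42631530761719), (253.63648986816406, 384.956787109375), 15.70089054107666)
blade_back 0.82 7075 ((528.8988037109375, -67.18527221679688), (250.43797302246094, 385.76922607421875), 15.385376930236816)
tcp [ 271.4 -590.6  231.3] heading -1.14 t 1.2 F [-0.6  0.3 -0.8] w 85.4 j7 -0.02
shift [  61.3  396.9 -321.2] turn [-1.42 -0.   -0.  ] toolM [[0.0, 0.91, 0.42], [0.0, 0.42, -0.91], [-1.0, 0.0, -0.0]]
```

Emit:
drive_tool([
  [0, 0, 38, -31, 0, 0, 0],
  [0, 0, 38, -31, 0, 0, 0],
  [0, 0, 38, -31, 0, 0, 0],
  [0, 0, 38, -31, 0, 0, 0],
  [0, 0, 38, -31, 0, 0, 0],
])

```text
clock: 1.7
ee_pos: [380.1, -368.7, 231.6]
tcp_rot: [0.382, 0.595, -0.382, 0.596]
wrist_force: [0.8, 0.6, 0.4]
gripper_width: 85.6
```

Emit:
drive_tool([
  [0, 0, 38, -31, 0, 0, 0],
  [0, 0, 38, -31, 0, 0, 0],
  [0, 0, 38, -31, 0, 0, 0],
  [0, 0, 38, -31, 0, 0, 0],
  [0, 0, 38, -31, 0, 0, 0],
])

```text
clock: 2.2
ee_pos: [488.1, -148.5, 231.6]
tcp_rot: [0.382, 0.595, -0.382, 0.596]
wrist_force: [0.6, -0.9, 0.3]
gripper_width: 85.5
```

Emit:
drive_tool([
  [0, 20, 17, -11, 0, 0, 0],
  [0, 10, 0, 0, -0.14, 0, 0],
  [0, 0, 0, 0, -0.14, 0, 0],
  [0, 0, 0, 0, -0.14, 0, 0],
  [0, 0, 0, 0, -0.14, 0, 0],
])

```text
clock: 2.7
ee_pos: [498.3, -133.1, 201.3]
tcp_rot: [0.2, 0.678, -0.2, 0.678]
wrist_force: [0.2, 0.6, -0.3]
gripper_width: 85.4
```

Emit:
drive_tool([
  [0, 0, 0, 0, -0.14, 0, 0],
  [0, 0, 0, 0, -0.14, 0, 0],
  [0, 0, 0, 0, -0.14, 0, 0],
  [0, 0, 0, 0, -0.14, 0, 0],
  [0, 0, 0, 0, -0.14, 0, 0],
])

```text
clock: 3.2
ee_pos: [498.3, -133.3, 201.5]
tcp_rot: [-0.044, 0.706, 0.044, 0.706]
wrist_force: [0.0, 0.1, 0.1]
gripper_width: 85.9
```

Emit:
drive_tool([
  [0, 0, 0, 0, -0.14, 0, 0],
  [0, 0, 0, 0, -0.13, 0, 0],
  [0, 0, 0, 0, 0, 0, 0],
])

```text
clock: 3.5
ee_pos: [498.2, -133.4, 201.4]
tcp_rot: [-0.137, 0.694, 0.137, 0.694]
wrist_force: [-0.5, -1.0, -0.1]
gripper_width: 85.3
```

```bash
cat >> h.py <<'E'
def ortho(z,xr,yr,mm=0.5):
    """world map at height z; row 0 = xr max, col 0 = yr max. returns img and fn pixel->world"""
    s=r.get_state(); p=r.camera('wrist')
    H=np.array(p['hand_eye']); T=np.eye(4); T[:3,:3]=Ro.from_quat(s['tcp_rot']).as_matrix(); T[:3,3]=s['ee_pos']; W=np.linalg.inv(T@H)
    xs=np.arange(xr[1],xr[0],-mm); ys=np.arange(yr[1],yr[0],-mm)
    Y,X=np.meshgrid(ys,xs); P=np.stack([X,Y,np.full_like(X,z)],-1)@W[:3,:3].T+W[:3,3]
    rr=np.hypot(P[...,0],P[...,1]); k=np.arctan2(rr,P[...,2])/np.maximum(rr,1e-9)
    u=(p['fx']*P[...,0]*k+p['cx']).astype(np.float32); v=(p['fy']*P[...,1]*k+p['cy']).astype(np.float32)
    return cv2.remap(p['frame'],u,v,cv2.INTER_LINEAR),p,(T@H)[:3,3]
def yel(img,z,xr,yr,mm=0.5):
    h=cv2.cvtColor(img,cv2.COLOR_RGB2HSV); m=cv2.inRange(h,(20,170,110),(35,255,255))
    c=max(cv2.findContours(m,0,2)[0],key=cv2.contourArea); (a,b),wh,an=cv2.minAreaRect(c)
    return (xr[1]-b*mm,yr[1]-a*mm),np.array(wh)*mm,an
E
python3 - <<'E'
from h import *
xr,yr=(430,700),(-260,110)
im,p,c=ortho(33,xr,yr); cv2.imwrite('pics/o1.png',im[:,:,::-1]); print(im.shape,'cam',c)
print(yel(im,33,xr,yr))
for t in('jig','blade_back','stop_face','bar','keeper_knob','keeper_pivot'):
    print(t,[(np.round(d['location'],0).tolist(),round(d['score'],2)) for d in r.spot_point(t,p)][:3])
togo([498,-136,60],0.39)
E
```

```text
(540, 740, 3) cam [471.82495043 -67.57655036 342.73951413]
((498.7937774658203, -137.32772827148438), array([ 25.55088615, 178.27252197]), 67.87805938720703)
jig [([563.0, -88.0, 1.0], 0.93)]
blade_back [([560.0, -86.0, 23.0], 0.73)]
stop_face [([524.0, -6.0, 34.0], 0.62)]
bar [([341.0, -596.0, 4.0], 0.95), ([496.0, -138.0, 18.0], 0.91), ([827.0, -130.0, 1.0], 0.79)]
keeper_knob [([550.0, 33.0, 66.0], 0.67)]
keeper_pivot [([618.0, -39.0, 35.0], 0.67)]
tcp [ 498.2 -133.1  201.4] heading 0.389 t 3.85 F [-0.1  0.1  0.3] w 85.2 j7 0.3
shift [141.4  -2.6  -1.3] turn [-0.001  0.     0.   ] toolM [[0.0, -0.38, 0.93], [-0.0, 0.93, 0.38], [-1.0, -0.0, 0.0]]
```

View pics/o1.png

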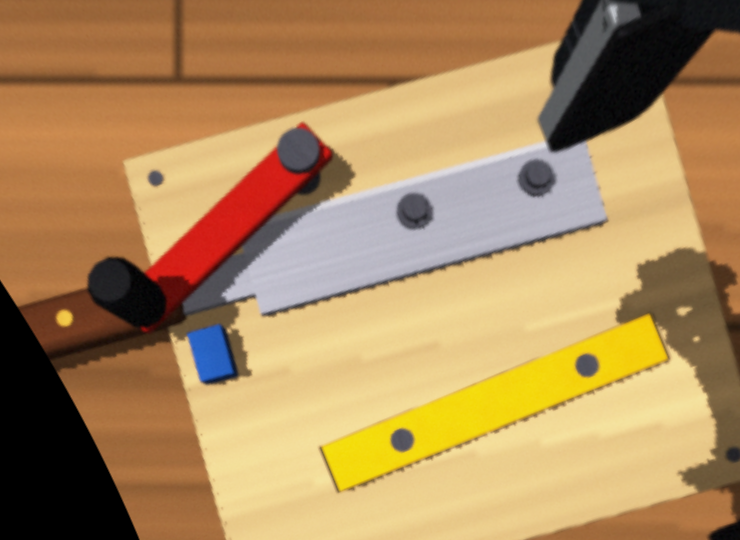

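The map shows the bar centred at px (495,403), the blade back running (262,313)–(606,221) and the stop at (212,353). From that, the jig origin is about (563.2, -86.5) with yaw 0.261, and the networks agree. Now I'll grasp the bar.

Emit:
drive_tool([
  [0, 50, -4, -1, 0, 0, 0],
  [0, 50, 0, 0, 0, 0, 0],
  [0, 50, 0, 0, 0, 0, 0],
  [0, 30, 0, 0, 0, 0, 0],
  [1, 0, 0, 0, 0, 0, 0],
])

```text
clock: 4.35
ee_pos: [495.8, -136.4, 18.0]
tcp_rot: [-0.136, 0.696, 0.138, 0.691]
wrist_force: [-0.6, -0.3, 0.1]
gripper_width: 73.1
```

Emit:
drive_tool([
  [1, 0, 0, 0, 0, 0, 0],
  [1, 0, 0, 0, 0, 0, 0],
  [1, 0, 0, 0, 0, 0, 0],
  [1, 0, 0, 0, 0, 0, 0],
  [1, 0, 0, 0, 0, 0, 0],
])

```text
clock: 4.85
ee_pos: [499.7, -137.8, 23.6]
tcp_rot: [-0.137, 0.693, 0.136, 0.695]
wrist_force: [-1.0, -0.1, 6.9]
gripper_width: 23.1
```

Emit:
drive_tool([
  [1, 0, 0, 0, 0, 0, 0],
  [1, 0, 0, 0, 0, 0, 0],
  [1, -10, 0, 0, 0, 0, 0],
  [1, -10, 0, 0, 0, 0, 0],
  [1, 0, 0, 0, 0, 0, 0],
])

```text
clock: 5.35
ee_pos: [500.0, -137.6, 43.4]
tcp_rot: [-0.137, 0.693, 0.136, 0.695]
wrist_force: [0.0, 0.1, -2.7]
gripper_width: 23.2
```

Run:
```python
from h import *
xr,yr=(430,700),(-260,110)
im,p,c=ortho(53,xr,yr); cv2.imwrite('pics/o2.png',im[:,:,::-1]); print(yel(im,33,xr,yr))
togo([531,-99,60],0.261)
```

```text
((492.00653076171875, -116.90423583984375), array([ 24.65822029, 135.08813477]), 67.76726531982422)
tcp [ 499.5 -137.5   42.7] heading 0.39 t 5.4 F [ 0.4 -0.4 -3.8] w 22.9 j7 0.16
shift [-17.3  23.7  43.8] turn [0.129 0.002 0.001] toolM [[0.0, -0.38, 0.93], [-0.0, 0.93, 0.38], [-1.0, -0.0, 0.0]]
```

View pics/o2.png

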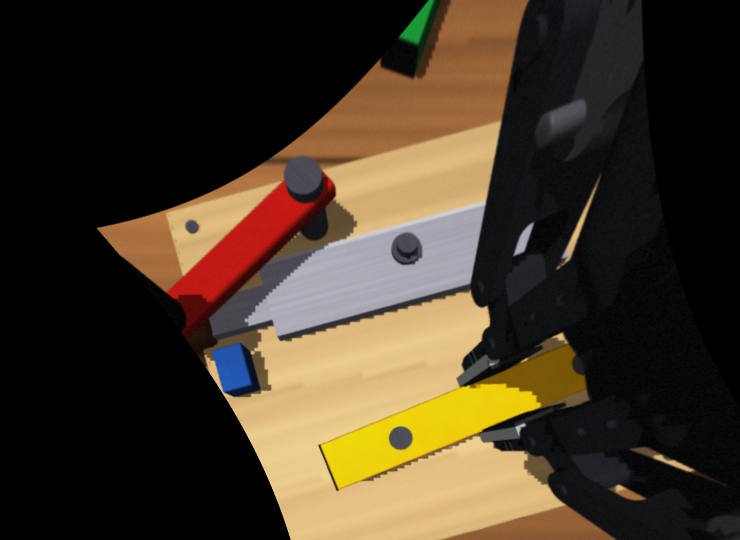

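The bar is gripped and lifted: the wrist shows its weight, and its end is at px (330,468). Now I'll carry it to the blade, leaving room for the finger.

Emit:
drive_tool([
  [1, 0, 12, 22, 0, 0, 0],
  [1, 0, 11.5, 22, 0, 0, 0],
  [1, 0, 0, 0, 0.129, 0, 0],
  [1, 0, 0, 0, 0, 0, 0],
  [1, 10, 0, 0, 0, 0, 0],
])

```text
clock: 5.9
ee_pos: [530.8, -99.4, 31.8]
tcp_rot: [-0.093, 0.701, 0.092, 0.701]
wrist_force: [0.3, 0.3, -3.5]
gripper_width: 23.2
```

Emit:
drive_tool([
  [1, 7, 0, 0, 0, 0, 0],
  [1, 2, 0, 0, 0, 0, 0],
  [1, 0, 0, 0, 0, 0, 0],
])

```text
clock: 6.2
ee_pos: [529.6, -99.6, 23.6]
tcp_rot: [-0.093, 0.702, 0.092, 0.701]
wrist_force: [-4.7, 0.2, 17.0]
gripper_width: 23.2
```

Run:
```python
from h import *
togo([531,-99,23.5],0.261)
```

```text
tcp [529.6 -99.6  23.6] heading 0.261 t 6.2 F [-4.7  0.2 17. ] w 23.2 j7 0.01
shift [0.1 0.2 1.5] turn [ 0.    -0.001  0.001] toolM [[-0.0, -0.26, 0.97], [-0.0, 0.97, 0.26], [-1.0, -0.0, -0.0]]
```

Emit:
drive_tool([
  [0.62, 0, 0, 0, 0, 0, 0],
  [0.62, 0, 0, 0, 0, 0, 0],
  [0.62, 0, 0, 0, 0, 0, 0],
  [0.62, -12, 0, 0, 0, 0, 0],
  [0.62, -20, 0, 0, 0, 0, 0],
])

```text
clock: 6.7
ee_pos: [529.5, -98.6, 54.2]
tcp_rot: [-0.092, 0.702, 0.092, 0.7]
wrist_force: [-0.1, -0.2, 0.3]
gripper_width: 32.8
```

Emit:
drive_tool([
  [1, 0, 0, -35, 0, 0, 0],
  [1, 0, 0, 0, -0.143, 0, 0],
  [1, 0, 0, 0, -0.143, 0, 0],
  [1, 0, 0, 0, -0.143, 0, 0],
  [1, 0, 0, 0, -0.143, 0, 0],
])

```text
clock: 7.2
ee_pos: [497.0, -108.1, 55.2]
tcp_rot: [-0.288, 0.646, 0.288, 0.646]
wrist_force: [-0.1, -1.2, -0.5]
gripper_width: 0.3
```

Emit:
drive_tool([
  [1, 0, 0, 0, -0.143, 0, 0],
  [1, 0, 0, 0, -0.143, 0, 0],
  [1, 0, 0, 0, -0.143, 0, 0],
  [1, 0, 0, 0, -0.143, 0, 0],
  [1, 0, 0, 0, -0.143, 0, 0],
])

```text
clock: 7.7
ee_pos: [497.0, -108.2, 55.2]
tcp_rot: [-0.496, 0.504, 0.495, 0.504]
wrist_force: [-0.3, 0.7, -0.3]
gripper_width: -0.1
```

Emit:
drive_tool([
  [1, 0, 0, 0, -0.141, 0, 0],
  [1, 0, 0, 0, 0, 0, 0],
])

```text
clock: 7.9
ee_pos: [496.8, -108.2, 54.9]
tcp_rot: [0.529, -0.469, -0.529, -0.47]
wrist_force: [0.6, 0.3, 0.0]
gripper_width: 0.3
```

```bash
cat >> h.py <<'E'
O=np.array([563.2,-86.5]);C,S=np.cos(.261),np.sin(.261)
def w(x,y,z): return [O[0]+C*x-S*y,O[1]+S*x+C*y,z]
def j(X): d=np.array(X[:2])-O; return np.round([C*d[0]+S*d[1],-S*d[0]+C*d[1]],1)
E
python3 - <<'E'
from h import *
xr,yr=(430,700),(-260,110)
im,p,c=ortho(33,xr,yr); cv2.imwrite('pics/o3.png',im[:,:,::-1]); y=yel(im,33,xr,yr);print(y,j(y[0]))
s=r.get_state(); print('jig tcp',j(s['ee_pos']))
togo(w(-68,-4,24),0.261+np.pi/2)
E
```

```text
((515.4486541748047, -48.71992492675781), array([25.53668594, 73.34960175]), 75.3791275024414) [-36.4  48.8]
jig tcp [-69.7  -3.8]
tcp [ 496.8 -108.1   54.8] heading 1.686 t 7.95 F [ 0.1 -0.3  0. ] w -0.1 j7 1.04
shift [30.8 -1.7  0. ] turn [-0.146 -0.     0.   ] toolM [[0.0, -0.99, -0.11], [0.0, -0.11, 0.99], [-1.0, -0.0, -0.0]]
```

View pics/o3.png

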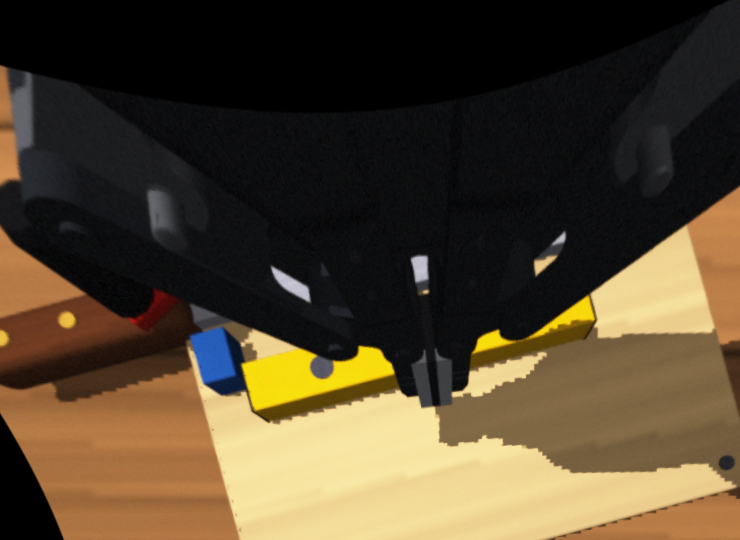

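The bar is released, parallel to the blade and about 5 mm short of the stop, its end at px (250,390). Now I'll lower the closed fingers behind it and push.

Emit:
drive_tool([
  [1, 10, 0, 0, -0.146, 0, 0],
  [1, 12, 0, 0, 0, 0, 0],
  [1, 9, 0, 0, 0, 0, 0],
  [1, 1, -8, 0, 0, 0, 0],
  [1, 0, -8, 0, 0, 0, 0],
])

```text
clock: 8.45
ee_pos: [512.1, -103.5, 22.1]
tcp_rot: [-0.561, 0.431, 0.562, 0.43]
wrist_force: [-0.5, -0.4, -1.4]
gripper_width: -0.3
```

Emit:
drive_tool([
  [1, 0, -6, 0, 0, 0, 0],
  [1, 0, -4, 0, 0, 0, 0],
  [1, 0, -3, 0, 0, 0, 0],
  [1, 0, -2, 0, 0, 0, 0],
  [1, 0, 0, 0, 0, 0, 0],
])

```text
clock: 8.95
ee_pos: [526.6, -99.8, 22.6]
tcp_rot: [0.561, -0.43, -0.561, -0.43]
wrist_force: [-1.0, -0.1, 0.0]
gripper_width: 0.4
```

Run:
```python
from h import *
s=r.get_state(); print('jig tcp',j(s['ee_pos']))
togo(w(-36,-4,22),0.261+np.pi/2)
```

```text
jig tcp [-38.8  -3.4]
tcp [526.6 -99.8  22.6] heading 1.835 t 8.95 F [-1.  -0.1  0. ] w 0.4 j7 1.13
shift [ 0.6 -2.8 -0.6] turn [ 0.003 -0.    -0.   ] toolM [[-0.0, -0.97, -0.26], [-0.0, -0.26, 0.97], [-1.0, 0.0, -0.0]]
```

Emit:
drive_tool([
  [1, 0, -2, 0, 0, 0, 0],
  [1, 0, -1, 0, 0, 0, 0],
  [1, 0, 0, 0, 0, 0, 0],
])

```text
clock: 9.25
ee_pos: [529.3, -99.2, 22.5]
tcp_rot: [-0.561, 0.43, 0.561, 0.43]
wrist_force: [-3.2, -0.1, 3.7]
gripper_width: 0.4
```

Emit:
drive_tool([
  [1, 0, -1.5, 0, 0, 0, 0],
  [1, 0, 0, 0, 0, 0, 0],
])

```text
clock: 9.45
ee_pos: [529.4, -99.2, 22.4]
tcp_rot: [-0.561, 0.431, 0.562, 0.429]
wrist_force: [-6.5, -1.9, 6.7]
gripper_width: 0.1
```

Emit:
drive_tool([
  [1, 0, -1.5, 0, 0, 0, 0],
  [1, 0, 0, 0, 0, 0, 0],
])

```text
clock: 9.65
ee_pos: [529.4, -99.2, 22.3]
tcp_rot: [-0.56, 0.432, 0.562, 0.428]
wrist_force: [-8.6, -1.6, 7.9]
gripper_width: 0.3
```

Contact shows with the TCP at jig x -36, the expected value, so the bar is flush. Now I'll push its end toward the stop.

Emit:
drive_tool([
  [1, 0, 9, 0, 0, 0, 0],
  [1, -25, 0, 0, 0, 0, 0],
  [1, 0, -12, -45, 0, 0, 0],
  [1, 0, -12, -45, 0, 0, 0],
  [1, 0, 0, -33, 0, 0, 0],
])

```text
clock: 10.15
ee_pos: [582.9, -215.7, 48.3]
tcp_rot: [0.563, -0.429, -0.559, -0.431]
wrist_force: [0.6, -0.5, 0.3]
gripper_width: 0.2
```

Run:
```python
from h import *
s=r.get_state(); print('jig tcp',j(s['ee_pos']))
togo(w(-14,-128,23),0.261+np.pi/2)
xr,yr=(430,700),(-260,110)
im,p,c=ortho(33,xr,yr); cv2.imwrite('pics/o4.png',im[:,:,::-1])
```

```text
jig tcp [ -14.3 -129.9]
tcp [ 582.9 -215.7   48.3] heading 1.833 t 10.15 F [ 0.6 -0.5  0.3] w 0.2 j7 1.45
shift [25.3 -0.2  2. ] turn [ 0.002 -0.002  0.006] toolM [[0.01, -0.97, -0.26], [-0.0, -0.26, 0.97], [-1.0, -0.01, -0.0]]
```

View pics/o4.png

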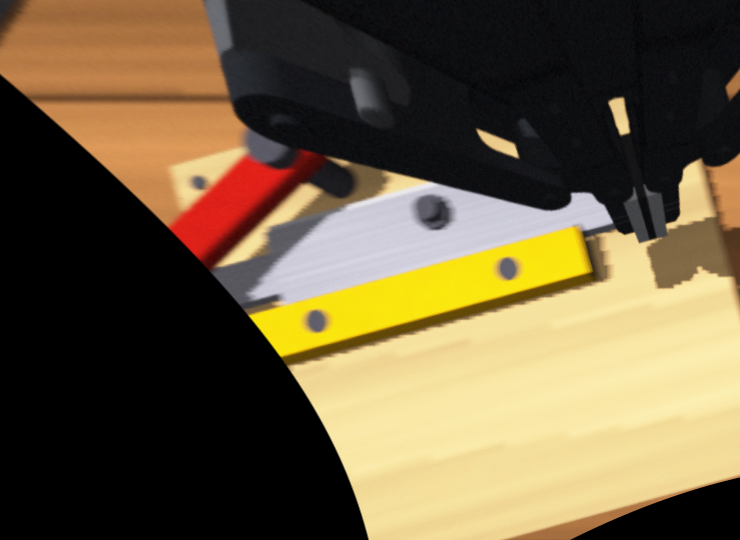

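The bar lies flush along the blade back, its -y end at px (590,250). The fingertips at (650,230) are clear of that end. Next I'll lower and push +y.

Emit:
drive_tool([
  [1, 13, 0, 0, 0, 0, 0],
  [1, 12, 0, 0, 0, 0, 0],
  [1, 0, 0, 8, 0, 0, 0],
  [1, 0, 0, 6, 0, 0, 0],
  [1, 0, 0, 0, 0, 0, 0],
])

```text
clock: 10.7
ee_pos: [575.5, -196.3, 22.9]
tcp_rot: [-0.562, 0.428, 0.563, 0.429]
wrist_force: [0.2, -1.0, -0.2]
gripper_width: -0.2
```

Emit:
drive_tool([
  [1, 0, 0, 4, 0, 0, 0],
  [1, 0, 0, 3, 0, 0, 0],
  [1, 0, 0, 2, 0, 0, 0],
  [1, 0, 0, 0, 0, 0, 0],
])

```text
clock: 11.1
ee_pos: [573.3, -191.2, 22.9]
tcp_rot: [0.562, -0.43, -0.561, -0.43]
wrist_force: [-0.1, -1.9, 0.7]
gripper_width: 0.0
```

Emit:
drive_tool([
  [1, 0, 0, 2, 0, 0, 0],
  [1, 0, 0, 0, 0, 0, 0],
])

```text
clock: 11.3
ee_pos: [572.9, -190.0, 22.8]
tcp_rot: [0.562, -0.43, -0.561, -0.43]
wrist_force: [0.1, -4.2, 1.5]
gripper_width: 0.0
```

Run:
```python
from h import *
s=r.get_state(); print('jig tcp',j(s['ee_pos']))
togo(w(-14,-105,23),0.261+np.pi/2)
p=r.camera('top');save(p,'t1')
for d in r.outline_of('bar',p)[:5]:
        v,u=np.nonzero(d['mask']); X=np.array([onz(p,a,b,33)[:2] for a,b in zip(u,v)],np.float32)
        a=cv2.minAreaRect(X); print(round(d['score'],2),a,j(a[0]))
```

```text
jig tcp [ -17.3 -102.5]
tcp [ 572.9 -190.    22.8] heading 1.834 t 11.3 F [ 0.1 -4.2  1.5] w 0.0 j7 1.37
shift [-0.2 -3.3 -2.5] turn [ 0.002 -0.002  0.   ] toolM [[0.0, -0.97, -0.26], [-0.0, -0.26, 0.97], [-1.0, -0.0, -0.0]]
0.9 ((759.5364990234375, 168.41049194335938), (30.94682502746582, 181.8701934814453), 56.60905075073242) [255.5 195.6]
0.8 ((336.43310546875, -592.7785034179688), (38.00430679321289, 254.2186279296875), 31.46316146850586) [-349.7 -430.6]
0.62 ((818.1294555664062, -127.07719421386719), (25.852054595947266, 181.18356323242188), 70.44024658203125) [ 235.8 -105. ]
0.55 ((155.47360229492188, -325.0660400390625), (94.50457763671875, 37.09860610961914), 44.22833251953125) [-455.5 -125.3]
```

Emit:
drive_tool([
  [1, 0, 0, 2, 0, 0, 0],
  [1, 0, 0, 0, 0, 0, 0],
])

```text
clock: 11.6
ee_pos: [572.8, -189.8, 22.9]
tcp_rot: [0.562, -0.431, -0.56, -0.43]
wrist_force: [2.6, -7.7, 2.0]
gripper_width: 0.3
```

Emit:
drive_tool([
  [1, 0, 0, 2, 0, 0, 0],
  [1, 0, 0, 0, 0, 0, 0],
])

```text
clock: 11.8
ee_pos: [572.8, -189.6, 22.9]
tcp_rot: [0.563, -0.432, -0.559, -0.429]
wrist_force: [4.1, -10.3, 1.1]
gripper_width: 0.1
```

Emit:
drive_tool([
  [1, 0, 0, 2, 0, 0, 0],
  [1, 0, 0, 0, 0, 0, 0],
])

```text
clock: 12.0
ee_pos: [572.5, -189.6, 23.0]
tcp_rot: [0.563, -0.433, -0.558, -0.429]
wrist_force: [5.3, -14.2, 0.5]
gripper_width: -0.3
```

Emit:
drive_tool([
  [1, 0, 0, -20, 0, 0, 0],
  [1, -40, 0, 0, 0, 0, 0],
  [1, -45, 0, 0, 0, 0, 0],
  [1, -45, 0, 0, 0, 0, 0],
  [1, -40, -19, 43, 0, 0, 0],
])

```text
clock: 12.5
ee_pos: [581.2, -169.4, 186.3]
tcp_rot: [0.56, -0.433, -0.559, -0.432]
wrist_force: [1.8, -0.2, -1.1]
gripper_width: 0.3
```

Emit:
drive_tool([
  [0, 0, -19, 45, 0, 0, 0],
  [0, 0, -19, 45, 0, 0, 0],
  [0, 0, 0, 0, 0, 0, 0],
])

```text
clock: 12.8
ee_pos: [595.1, -56.1, 186.2]
tcp_rot: [-0.563, 0.423, 0.566, 0.429]
wrist_force: [-0.6, 0.8, -0.1]
gripper_width: 43.1
```

Run:
```python
from h import *
xr,yr=(430,700),(-260,110)
im,p,c=ortho(33,xr,yr); cv2.imwrite('pics/o5.png',im[:,:,::-1]); print('cam',c)
y=yel(im,33,xr,yr);print(y,j(y[0]))
for t in('keeper_knob','keeper_pivot','stop_face','blade_back','bar'):
    print(t,[(np.round(d['location'],0).tolist(),j(d['location']).tolist(),round(d['score'],2)) for d in r.spot_point(t,p)][:3])
togo(w(0,0,200),0.261+np.pi/2)
```

```text
cam [527.2636588  -76.48045384 327.23435884]
((551.1763763427734, -90.40081787109375), array([ 25.73960876, 178.24238586]), 74.83554077148438) [-12.6  -0.7]
keeper_knob [([549.0, 31.0, 64.0], [16.1, 116.9], 0.71)]
keeper_pivot [([621.0, -39.0, 37.0], [67.7, 31.2], 0.69)]
stop_face [([524.0, -7.0, 33.0], [-17.6, 87.2], 0.86), ([548.0, -89.0, 19.0], [-15.2, 1.8], 0.31)]
blade_back [([560.0, -84.0, 26.0], [-2.7, 3.3], 0.71), ([550.0, 33.0, 65.0], [17.9, 118.9], 0.59), ([534.0, -436.0, 3.0], [-118.6, -330.1], 0.33)]
bar [([552.0, -89.0, 19.0], [-11.9, 0.6], 0.94)]
tcp [594.5 -69.4 184.3] heading 1.833 t 13.1 F [ 0.  -0.6  1.1] w 84.9 j7 1.34
shift [-15.7  34.7  -8.4] turn [ 0.001  0.    -0.001] toolM [[-0.0, -0.97, -0.26], [-0.0, -0.26, 0.97], [-1.0, 0.0, 0.0]]
```

View pics/o5.png

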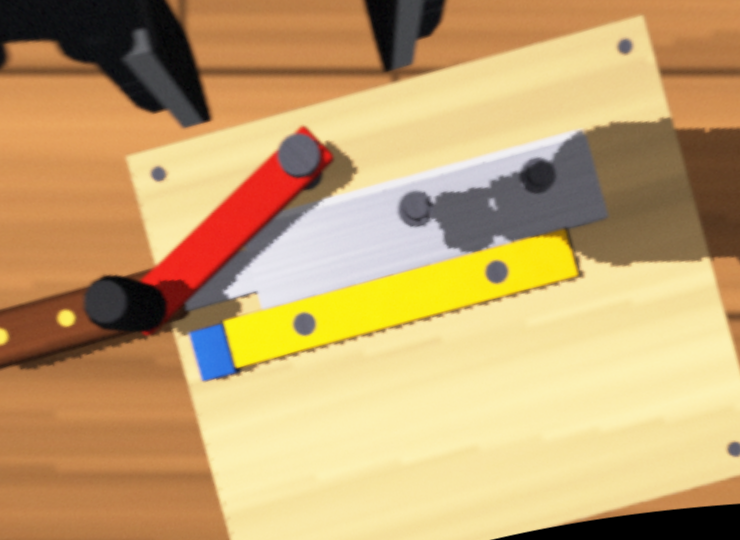

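The bar is flush and butted: its centre measures jig (-12.6, -0.7) with yaw within 0.2°, touching the blue stop at px (230,345). The knob's top is at (110,302) and its base near (150,305). I'll go above the knob.

Emit:
drive_tool([
  [0, 0, 7, 37, 0, 0, 0],
  [0, 0, 7, 37, 0, 0, 0],
  [0, 0, 6, 38, 0, 0, 0],
  [0, 0, 0, 0, 0.132, 0, 0],
  [0, 0, 0, 0, 0.132, 0, 0],
])

```text
clock: 13.6
ee_pos: [546.0, 35.2, 184.9]
tcp_rot: [-0.499, 0.501, 0.499, 0.501]
wrist_force: [-1.1, 0.2, -0.1]
gripper_width: 85.7
```

Emit:
drive_tool([
  [0, 0, 0, 0, 0.132, 0, 0],
  [0, 0, 0, 0, 0.132, 0, 0],
  [0, 0, 0, 0, 0.132, 0, 0],
  [0, 0, 0, 0, 0.132, 0, 0],
  [0, 0, 0, 0, 0.132, 0, 0],
])

```text
clock: 14.1
ee_pos: [546.5, 33.7, 184.7]
tcp_rot: [-0.308, 0.636, 0.309, 0.636]
wrist_force: [-0.3, 1.0, -0.4]
gripper_width: 85.3
```

Emit:
drive_tool([
  [0, 40, 0, 0, 0.132, 0, 0],
  [0, 0, 0, 0, 0, 0, 0],
])

```text
clock: 14.3
ee_pos: [543.5, 32.9, 141.6]
tcp_rot: [-0.267, 0.657, 0.268, 0.652]
wrist_force: [-1.5, 0.3, 0.2]
gripper_width: 85.3
```

Run:
```python
from h import *
xr,yr=(480,660),(-100,140)
im,p,c=ortho(84,xr,yr,0.4); cv2.imwrite('pics/o6.png',im[:,:,::-1]); print('cam',c)
print([(np.round(d['location'],0).tolist(),j(d['location']).tolist(),round(d['score'],2)) for d in r.spot_point('keeper_knob',p)][:3])
togo([546,33,52],0.776)
```

```text
cam [495.49601146  84.01540209 283.25282309]
[([549.0, 31.0, 63.0], [16.2, 117.1], 0.58), ([564.0, -86.0, -0.0], [1.4, 0.3], 0.53)]
tcp [546.   34.3 144.7] heading 0.781 t 14.4 F [ 0.4 -0.1  0.3] w 85.4 j7 0.23
shift [92.7 -1.1 -0.8] turn [ 0.005 -0.002 -0.001] toolM [[-0.0, -0.7, 0.71], [-0.0, 0.71, 0.7], [-1.0, 0.0, -0.0]]
```

View pics/o6.png

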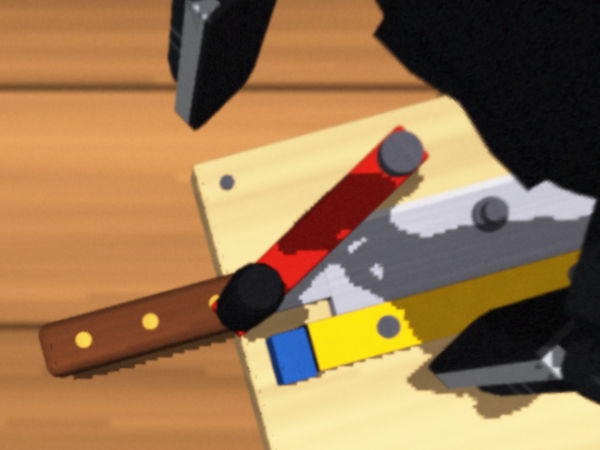

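The knob's top is centred at px (257,289), about (544,37), within a few mm of the TCP and well between the open jaws. I'll descend and grasp.

Emit:
drive_tool([
  [0, 40, 0, 0, 0, 0, 0],
  [0, 35, 0, 0, 0, 0, 0],
  [0, 17, 0, 0, 0, 0, 0],
  [0.5, 0, 0, 0, 0, 0, 0],
  [1, 0, 0, 0, 0, 0, 0],
])

```text
clock: 14.9
ee_pos: [547.6, 35.2, 54.1]
tcp_rot: [-0.269, 0.653, 0.269, 0.655]
wrist_force: [0.3, -0.5, 1.4]
gripper_width: 58.9
```

Emit:
drive_tool([
  [1, 0, 0, 0, 0, 0, 0],
  [1, 0, 0, 0, 0, 0, 0],
  [1, 0, 0, 0, 0, 0, 0],
  [1, 0, 0, 0, 0, 0, 0],
])

```text
clock: 15.3
ee_pos: [547.6, 35.1, 54.5]
tcp_rot: [-0.269, 0.653, 0.268, 0.655]
wrist_force: [0.2, 0.1, 6.2]
gripper_width: 21.7
```

Run:
```python
from h import *
s=r.get_state(); print(j(s['ee_pos']))
togo([546,33,52],0.776)
```

```text
[ 16.3 121.5]
tcp [547.6  35.1  54.5] heading 0.779 t 15.3 F [0.2 0.1 6.2] w 21.7 j7 0.14
shift [ 2.5 -0.3 -2.6] turn [0.003 0.002 0.002] toolM [[0.0, -0.7, 0.71], [-0.0, 0.71, 0.7], [-1.0, -0.0, 0.0]]
```

Emit:
drive_tool([
  [1, 0, -0.75, -12.5, -0.12, 0, 0],
  [1, 0, -0.75, -12.5, -0.12, 0, 0],
  [1, 0, -0.75, -12.5, -0.12, 0, 0],
  [1, 0, -0.75, -12.5, -0.12, 0, 0],
  [1, 0, 0, 0, 0, 0, 0],
])

```text
clock: 15.8
ee_pos: [520.4, -7.3, 54.5]
tcp_rot: [-0.417, 0.57, 0.417, 0.572]
wrist_force: [-1.5, 2.9, 6.7]
gripper_width: 22.2
```

Emit:
drive_tool([
  [1, 0, -0.75, -12.5, -0.12, 0, 0],
  [1, 0, -0.75, -12.5, -0.12, 0, 0],
  [1, 0, -0.75, -12.5, -0.12, 0, 0],
  [1, 0, -0.75, -12.5, -0.12, 0, 0],
  [1, 0, 0, 0, 0, 0, 0],
])

```text
clock: 16.3
ee_pos: [516.5, -56.9, 54.4]
tcp_rot: [-0.541, 0.455, 0.541, 0.456]
wrist_force: [-5.6, 4.0, 10.9]
gripper_width: 22.1
```

Run:
```python
from h import *
s=r.get_state(); print(j(s['ee_pos']))
togo(w(-40,30,54),0.261+np.pi/2)
```

```text
[-37.5  40.7]
tcp [516.5 -56.9  54.4] heading 1.742 t 16.3 F [-5.6  4.  10.9] w 22.1 j7 0.98
shift [  0.4   1.5 -10.9] turn [-0.09   0.     0.001] toolM [[0.0, -0.99, -0.17], [0.0, -0.17, 0.99], [-1.0, -0.0, 0.0]]
```

Emit:
drive_tool([
  [1, 0, 1, -9, -0.09, 0, 0],
  [1, 0, 0, -3, 0, 0, 0],
  [1, 0, 0, 0, 0, 0, 0],
])

```text
clock: 16.6
ee_pos: [518.5, -66.4, 54.5]
tcp_rot: [0.561, -0.429, -0.561, -0.432]
wrist_force: [-3.7, 4.6, 8.5]
gripper_width: 22.0
```

Emit:
drive_tool([
  [1, 0, 0, -3, 0, 0, 0],
  [1, 0, 0, 0, 0, 0, 0],
])

```text
clock: 16.8
ee_pos: [518.8, -67.4, 54.5]
tcp_rot: [-0.561, 0.428, 0.562, 0.431]
wrist_force: [-4.1, 7.2, 9.2]
gripper_width: 22.1
```

Emit:
drive_tool([
  [1, 0, 0, -3, 0, 0, 0],
  [1, 0, 0, 0, 0, 0, 0],
])

```text
clock: 17.0
ee_pos: [518.8, -67.5, 54.4]
tcp_rot: [-0.56, 0.427, 0.564, 0.432]
wrist_force: [-5.8, 13.3, 10.5]
gripper_width: 22.0
```

Run:
```python
from h import *
s=r.get_state(); print(j(s['ee_pos']))
togo(w(-40,30,54),0.261+np.pi/2)
```

```text
[-38.   29.9]
tcp [518.8 -67.5  54.4] heading 1.837 t 17.0 F [-5.8 13.3 10.5] w 22.0 j7 1.09
shift [0.4 2.  0.2] turn [0.005 0.008 0.003] toolM [[0.0, -0.96, -0.26], [0.01, -0.26, 0.96], [-1.0, -0.0, 0.01]]
```

Emit:
drive_tool([
  [0.3, 0, 0, 0, 0, 0, 0],
  [0.3, 0, 0, 0, 0, 0, 0],
  [0.3, 0, 0, 0, 0, 0, 0],
  [0.3, -20, 0, 0, 0, 0, 0],
  [0.3, -40, 0, 0, 0, 0, 0],
])

```text
clock: 17.5
ee_pos: [518.0, -75.6, 111.5]
tcp_rot: [-0.559, 0.433, 0.561, 0.431]
wrist_force: [0.9, -0.6, 0.4]
gripper_width: 60.0
```

Emit:
drive_tool([
  [0.3, -40, 0, 0, 0, 0, 0],
  [0.3, -30, -40, -5, 0, 0, 0],
  [0.3, 0, -40, -5, 0, 0, 0],
  [0.3, 0, 0, 0, 0, 0, 0],
])

```text
clock: 17.9
ee_pos: [605.0, -63.5, 184.4]
tcp_rot: [0.562, -0.43, -0.558, -0.434]
wrist_force: [-0.1, -0.2, -0.9]
gripper_width: 59.6
```

Run:
```python
from h import *
xr,yr=(430,700),(-260,110)
im,p,c=ortho(33,xr,yr); cv2.imwrite('pics/o7.png',im[:,:,::-1]); print('cam',c)
for t in('keeper_knob','keeper_pivot','bar'):
    print(t,[(np.round(d['location'],0).tolist(),j(d['location']).tolist(),round(d['score'],2)) for d in r.spot_point(t,p)][:3])
togo(w(0,0,200),0.261+np.pi/2)
```

```text
cam [535.87402558 -81.38504175 325.17088472]
keeper_knob [([522.0, -70.0, 65.0], [-35.7, 26.6], 0.63)]
keeper_pivot [([619.0, -42.0, 38.0], [65.8, 28.8], 0.71)]
bar [([549.0, -87.0, 17.0], [-14.1, 3.1], 0.71)]
tcp [598.1 -64.5 182.1] heading 1.829 t 18.1 F [-0.4 -0.5 -0.9] w 60.0 j7 1.31
shift [-17.8  39.4 -12.4] turn [-0.003 -0.    -0.002] toolM [[-0.0, -0.97, -0.26], [-0.0, -0.26, 0.97], [-1.0, 0.0, -0.0]]
```

View pics/o7.png

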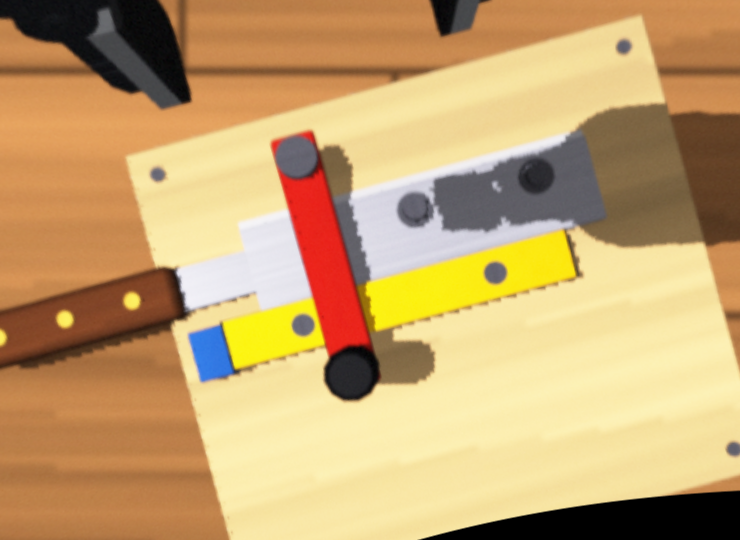

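The keeper crosses the straightedge, from its pivot at px (297,157) to the knob at (350,372). The bar is still flush with the blade and butted at (230,345), and the robot is clear of everything. I'll hand it in.

```bash
python3 -c "
from h import *
print(r.close_job())"
```

```text
the job is handed in; nothing more can be done
None
```

I laid the yellow straightedge along the cleaver's back, butted it against the blue stop, then swung the red keeper across over it. I handed the job in at about 18 s on the robot's clock.

**How it was done:** I carried the straightedge close to the blade, released it, and pushed it with closed fingers, first against the blade and then against the stop. Both pushes ended in firm contact. I then gripped the keeper by its knob and swung it until it stopped, with the wrist force rising to about 18 N.

**Straightedge:** before the swing it measured jig (-12.6, -0.7) mm against the target (-12.5, 0), about 0.2° off parallel. The last picture, taken after the swing, shows it still flush and touching the stop.

**Keeper:** at its limit the gripper was at jig (-38, 29.9) mm. The knob should stand at (-40, 30).

**Checks that disagreed:** in the last picture the network put the knob at (-35.7, 26.6) and the straightedge at (-14.1, 3.1). That is about its usual 4 mm error, or slightly over for the knob, so I trusted the contact forces and the picture instead.

**Bystanders:** I did not touch the hammer, cup or discs, but I did not measure them again at the end.

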